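Lock the instrument case into its spring-loaded carrier

TASK

Make the steel instrument case ready for the trolley ride: set it down squarely on the raised platform of the white spring-loaded carrier, resting it there gently rather than dropping it, then press it straight down until the catch snaps over the platform's tongue and keeps it down. Let go, and leave the other things on the worktop where they are.

Things in the scene. Friction and masses are not known exactly. Their poses are not given: they have to be found in the camera images.
- case: closed stainless instrument case, 206 (x) x 83 (y) x 57 mm high, about 0.38 kg (varies by a fifth), loose. Origin: centre of its underside; z up, x along its length. Lid fixed shut, its flat top 36 mm above the underside, with a black bar handle on it. It may lie either way round on the carrier.
- case_handle (a point): middle of the case's black bar handle: a round bar 10.4 mm thick and 62 mm long, running along the case's x, its axis 52 mm (top 57 mm) above the underside, 16 mm of room between the bar's axis and the lid. Lift the case by it; press the case down on its top.
- lift: carrier: low white frame, fixed, 130 mm wide, x -130 to 180. Origin: at worktop height under the platform's middle; x along its length towards the dark catch housing with orange tab. A wall round the platform, 34 mm high, leaves an opening of 222 (x) x 99 mm (8 mm to spare round the case); on it grey lead-in lips flare outwards, 0.6 rad off vertical, to 50 mm high. Nothing on it is higher.
- platform_top (a point): centre of the top of the platform (208 x 86 mm, bare metal with two dark strips), axes as the carrier's; 36 mm above the worktop when raised. The case belongs here with its length along the carrier's x and its underside flat on the platform.
- lift_platform (a joint): how far the platform has sunk, m: 0 raised, 0.020 lower stop. Spring 450 N/m, 4 N net when raised: the case alone sinks it 2 mm at most. The catch snaps over the tongue at about 0.0155 and then holds the platform at 0.015 to 0.016; pressing the case that far takes about 8 to 15 N. Not latched, it rises again when let go.
- lift_catch (a joint): how far the catch's sprung bolt (orange tab, carrier's +x end) is pushed back, m: 0 at rest and when engaged over the platform's tongue, up to 0.006 while the tongue passes it (0.004 to 0.016 of platform travel). Moving the tab away from the platform releases it.
- vial_1: glass vial with dark cap, 29 mm across, 74 mm high, bystander. Origin: centre of its underside.
- ointment_jar: blue ointment jar, 36 mm across, 53 mm high, bystander. Origin: centre of its underside.
- tape_roll: roll of white tape lying flat, 69 mm across, 25 mm high, bystander. Origin: centre of its underside.
- gauze_pack: flat sealed gauze pack, 86 x 59 x 13 mm, bystander. Origin: centre of its underside.

How it is judged:
On the way, in this order (a step that is already met when the one before it is completed fails the run):
1. the case has been set down flat on the raised platform (not dropped or slammed through) (horizontal distance between case and platform_top below 0.015 m and z of case in the frame of platform_top below 0.004 m and angle between case's own z axis and vertical below 0.06 rad and value of joint lift_platform below 0.011 m), for 0.1 s.
2. the case has been pressed down past the catch (value of joint lift_platform above 0.014 m), for 0.1 s.
At the end, for the whole second after the job is handed in: the platform stays down (sunk more than 13.5 mm) with the catch bolt back out over its tongue (less than 2.5 mm pushed back); the case stands at rest and upright (within 0.06 rad) flat on the platform, within 15 mm of its centre and 0.2 rad of its length (value of joint lift_platform above 0.0135 m and value of joint lift_catch below 0.0025 m and horizontal distance between case and platform_top below 0.015 m and z of case in the frame of platform_top between -0.004 and 0.004 m and angle between case's own z axis and vertical below 0.06 rad and angle between the x axis of case and the x axis of lift, either way round below 0.2 rad and linear speed of case below 0.02 m/s); the robot touches nothing.
It fails at once if a bystander is moved by more than 30 mm (distance of any of vial_1, ointment_jar, tape_roll, gauze_pack from where it was at the start of the episode above 0.03 m).
It fails at once if the case is dropped or slammed onto the platform (faster than 0.5 m/s just above or on it) (horizontal distance between case and platform_top below 0.04 m and z of case in the frame of platform_top below 0.02 m and linear speed of case above 0.5 m/s).
It also fails if it takes over 45 s, if anything falls off the work surface, if the arm or the gripper's body presses on something with over 40 N, if the wrist force passes 120 N, or if a joint passes its speed limit or range.

ROBOT

A 7-joint arm with a two-finger parallel gripper is mounted at the origin on a cart in front of the work surface, level with it; the furniture and walls round the work are solid. World frame = base frame: x ahead of the robot, y to its left, z up, the work surface at z = 0. Lengths are in m, angles in rad, forces in N, time in s.
With the tool pointing down it reaches from about 0.4 to 0.85 m from the base axis. Payload 10.4 kg.
Tool frame: the origin (TCP) lies midway between the tips of the shut fingers; the grasp point (between the pads) lies 19 mm behind it; x points along the fingers, y is the direction in which the jaws open and shut, and the axes are right-handed (so a half turn about x gives the same grasp; the last joint's range is limited). The gripper opens to 85 mm and grips with 20 to 120 N. Pads are 22 mm wide; open, the fingers measure 114 mm over their backs; the gripper's body (76 mm by 85 mm) begins 54 mm behind the grasp point. The pads swing forward as they close: fully open they stand 13 mm farther back than shut.
Start: joints at [1.081, 0.332, -0.065, 1.46, 0.022, 1.35, -0.088], TCP at [0.281, -0.558, 0.231] pointing down, gripper open.
Joint ranges: [-2.6, 2.6], [-0.5, 2.12], [-1.47, 1.34], [0.16, 2.42], [-1.27, 4.41], [0.06, 2.06], [-2.6, 2.6]. Speed limits (rad/s): [2.22, 2.22, 2.79, 2.79, 3.14, 3.14, 3.14].

INTERFACE

Orientations are given as a unit quaternion [x, y, z, w].
In Python, from cell import env, cams gives the robot as it stands.
- The arm moves only by the tool servo_tool, never from a script. Its argument "moves" is one flat list of numbers, 7 for each row, row after row: the shift along the world's x, y, z in m, then the turn, a rotation vector about the world's x, y, z in degrees, then the finger opening in m, from 0 to 0.0854. In form: [tx, ty, tz, ax, ay, az, jaw, tx, ty, tz, ax, ay, az, jaw, ...]. A call has 1 to 12 rows; each row is the pose to reach, as a shift and turn from the pose commanded when the call began; what a row does not reach only later rows make up. A row lasts 1/10 s, in which the tool goes at most 50 mm and 8.59 degrees, less where a joint would pass 70% of its speed; a pose out of reach is approached as far as the arm can. A call with a gripper value outside its range is refused whole. The fingers move at their own pace and stop on an object; the grip force is fixed at half the most. Time passes only in rows, so rows that repeat a pose let the fingers close. It gives the time, the measured TCP pose, the force and the opening at its end, in the units of the state.
- env.get_obs(): the state, without advancing time (a new reading comes with each control period).
- cams.read_camera(name): name is "scene" or "top" or "wrist"; returns a dict with "img" (384x512x3 uint8, blue, green, red), "fx", "fy", "cx", "cy" (pixels), "eye" and "attitude" of the camera in the world. Camera axes: x right, y up, looking along -z (the intrinsics and any distortion apply to the point x, -y, -z); pixel columns grow to the right and rows downward; lengths in m; the calibration is good to about 2 mm. A picture is of the moment at which its call begins. There is no depth.
- env.finish_job(): hands the job in, once; it reports no verdict.
The state is a dict: "time_s": time; "q": joint angles; "qvel": joint speeds; "joint_torque": joint torques, N m; "ee_pos": TCP position; "ee_rot": TCP orientation; "wrist_force": force on the tool from outside, world axes, zero at the start; "wrist_torque": the same for the moment, N m; "grip_width": finger opening in m.
Only numpy, scipy, OpenCV 4.12 (cv2) and the standard library are available. Lean on these libraries where they do the work, as an engineer would, in place of code of your own. Each camera call takes 0.05 s, during which the arm holds its last target. There are 200 camera calls.

## Working session

There is one attempt and no reset: what is moved stays moved. The work goes in short steps, Python scripts to look and compute and a tool call to move; the robot and the scene stay as the last step left them, time stands still between calls to the robot, and variables do not carry over. Pictures are saved under pics/ and viewed, about 8 in all and at most 12, crops included, and the job is handed in when it is done.

Besides the shell and the picture viewer there is one more tool, called after "Request:" as name(argument=value, ...) on one line, values as JSON. servo_tool: Moves the arm, as the interface text tells. Its arguments: {"type":"object","properties":{"moves":{"type":"array"}},"required":["moves"]}

```bash
mkdir -p pics
cat > h.py <<'E'
import numpy as np, cv2
from scipy.spatial.transform import Rotation as R
from cell import env, cams
def att(c):
    a=np.array(c["attitude"],float)
    return a if a.shape==(3,3) else R.from_quat(a).as_matrix()
def ray(c,u,v,z):
    d=att(c)@np.array([(u-c["cx"])/c["fx"],-(v-c["cy"])/c["fy"],-1])
    e=np.array(c["eye"]); return e+d*(z-e[2])/d[2]
def proj(c,p):
    q=att(c).T@(np.array(p)-c["eye"]); return c["cx"]-c["fx"]*q[0]/q[2], c["cy"]+c["fy"]*q[1]/q[2]
E
python3 - <<'E'
from h import *
import pickle
a={}
for n in("top","scene"):
    c=cams.read_camera(n);a[n]=c
    print(n,{k:v for k,v in c.items() if k!="img"})
    cv2.imwrite(f"pics/{n}0.png",c["img"])
    cv2.imwrite(f"pics/{n}0b.png",cv2.resize(c["img"],(800,600),interpolation=cv2.INTER_CUBIC))
pickle.dump(a,open("c0.pkl","wb"))
o=env.get_obs();print(o)
E
```

```text
top {'fx': 449.585302436846, 'fy': 449.585302436846, 'cx': 252.48059316192666, 'cy': 187.32795294083274, 'eye': array([ 0.48343793, -0.1924561 ,  1.09995473]), 'attitude': array([ 0.04661818, -0.04591502, -0.7049686 ,  0.70621373])}
scene {'fx': 421.2094192196099, 'fy': 421.2094192196099, 'cx': 256.5135839615985, 'cy': 185.04122971966677, 'eye': array([0.00614006, 0.1299717 , 0.79522554]), 'attitude': array([-0.1959568 ,  0.31474626,  0.80144386, -0.46927973])}
{'time_s': 0.1, 'q': array([ 1.08137558,  0.33282815, -0.06472201,  1.46085366,  0.0215794 ,
        1.34989581, -0.08849162]), 'qvel': array([ 0.0006777 , -0.00124856, -0.00066731, -0.00159754, -0.00131971,
       -0.00016076, -0.00073116]), 'joint_torque': array([ 1.30223278e-03, -6.26749349e+01,  4.94164356e-02, -3.92428207e+01,
        1.64727552e-02,  6.94282426e-03, -1.38901319e-05]), 'ee_pos': array([ 0.28114549, -0.55782044,  0.23058513]), 'ee_rot': array([-0.68781265, -0.16400784,  0.68804458, -0.16312524]), 'wrist_force': array([-0.84261168, -0.41969435,  0.10808159]), 'wrist_torque': array([0.0080111 , 0.00427954, 0.03221474]), 'grip_width': 0.08542798732556695}
```

View pics/top0b.png

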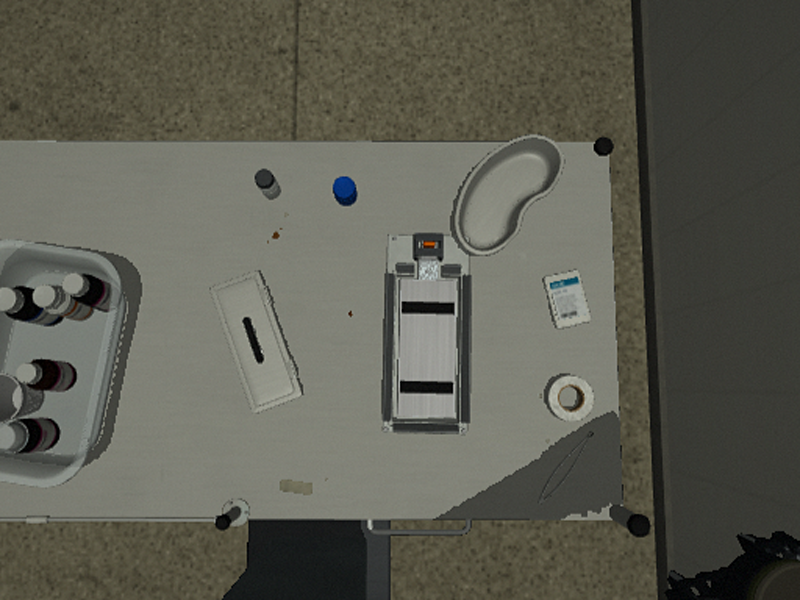

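View pics/scene0b.png

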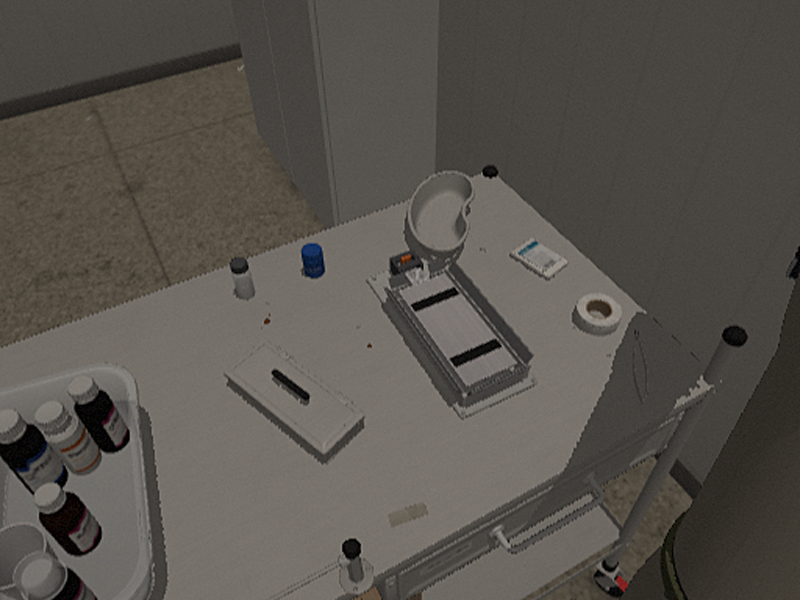

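The top view shows the case with its handle near (253,340) of the 800x600 picture, and the carrier with its strips at (427,308) and (426,387) and its orange tab at (430,244). The bystanders are well clear of the path between them.

```bash
cat > m.py <<'E'
from h import *
def blob(c,x0,y0,x1,y1,thr=60,k=1):
    g=c["img"].max(2)[y0:y1,x0:x1]; m=(g<thr).astype(np.uint8)
    n,l,s,ce=cv2.connectedComponentsWithStats(m)
    out=[]
    for i in sorted(range(1,n),key=lambda i:-s[i,4])[:k]:
        p=cv2.findNonZero((l==i).astype(np.uint8)); r=cv2.minAreaRect(p)
        b=cv2.boxPoints(r)+[x0,y0]; out.append((np.array(r[0])+[x0,y0],b,s[i,4]))
    return out
def ends(b):
    b=b[:4]; e=np.linalg.norm(b[0]-b[1]),np.linalg.norm(b[1]-b[2])
    return ((b[0]+b[1])/2,(b[2]+b[3])/2) if e[0]<e[1] else ((b[1]+b[2])/2,(b[3]+b[0])/2)
E
python3 - <<'E'
from m import *
import pickle
a=pickle.load(open("c0.pkl","rb"))
for n,rh,rs in(("top",(145,190,185,245),(245,185,300,258)),("scene",(165,225,205,265),(255,178,325,240))):
    c=a[n]
    h=blob(c,*rh)[0]; e=[ray(c,*p,0.055) for p in ends(h[1])]
    d=e[1]-e[0]; print(n,"handle",(e[0]+e[1])/2,np.linalg.norm(d),np.degrees(np.arctan2(d[1],d[0])),h[2])
    s=[(ray(c,*q[0],0.036),q[2],np.round([ray(c,*p,.036)[:2] for p in ends(q[1])],3).tolist()) for q in blob(c,*rs,k=2)]
    d=s[0][0]-s[1][0]; print("strips",s,"mid",(s[0][0]+s[1][0])/2,np.degrees(np.arctan2(d[1],d[0])))
o=env.get_obs();M=R.from_quat(o["ee_rot"]).as_matrix();print(M)
E
```

```text
top handle [0.55130419 0.02003492 0.055     ] 0.07046808827473172 -159.3738906014463 134
strips [(array([ 0.54347988, -0.2966328 ,  0.036     ]), np.int32(322), [[0.629, -0.298], [0.459, -0.296]]), (array([ 0.54328331, -0.18298524,  0.036     ]), np.int32(281), [[0.629, -0.185], [0.459, -0.181]])] mid [ 0.5433816  -0.23980902  0.036     ] -89.90089856146743
scene handle [0.54535145 0.02180101 0.055     ] 0.0746712293807623 -157.84582948672056 147
strips [(array([ 0.5484522 , -0.30096828,  0.036     ]), np.int32(275), [[0.624, -0.303], [0.48, -0.3]]), (array([ 0.48037521, -0.23828249,  0.036     ]), np.int32(210), [[0.48, -0.279], [0.481, -0.199]])] mid [ 0.5144137  -0.26962538  0.036     ] -42.63909958885882
[[-6.07832442e-04  4.50088205e-01 -8.92983896e-01]
 [ 1.13846736e-03 -8.92983171e-01 -4.50088614e-01]
 [-9.99999167e-01 -1.29021148e-03  3.03734097e-05]]
```

Run:
```python
from m import *
import pickle
a=pickle.load(open("c0.pkl","rb"))
for n,R1,R2 in(("top",(257,188,290,206),(257,238,290,256)),("scene",(262,182,294,202),(286,214,322,236))):
    c=a[n]; P=[]
    for r in (R1,R2):
        q=blob(c,*r,thr=50)[0]; e=[ray(c,*p,.036) for p in ends(q[1])]; P.append((e[0]+e[1])/2)
        d=e[1]-e[0]; print(n,P[-1],np.linalg.norm(d),np.degrees(np.arctan2(d[1],d[0])),q[2])
    d=P[0]-P[1]; print("mid",(P[0]+P[1])/2,np.linalg.norm(d),np.degrees(np.arctan2(d[1],d[0])))
    hsv=cv2.cvtColor(c["img"],cv2.COLOR_BGR2HSV); m=cv2.inRange(hsv,(5,150,90),(18,255,255))
    v,u=np.nonzero(m); print("orange",len(u),np.median(u),np.median(v),ray(c,np.median(u),np.median(v),.045))
```

```text
top [ 0.60179384 -0.24015212  0.036     ] 0.07683201539533309 -92.52002276097792 223
top [ 0.48129801 -0.23965449  0.036     ] 0.07505377525884077 90.10450820635988 232
mid [ 0.54154592 -0.23990331  0.036     ] 0.12049685943737136 -0.23662031203563572
orange 14 274.0 155.5 [ 0.69916363 -0.24254655  0.045     ]
scene [ 0.59968945 -0.24189641  0.036     ] 0.08015775303397996 87.55327138203918 147
scene [ 0.48036469 -0.23880198  0.036     ] 0.08037039271493929 88.83891224033074 197
mid [ 0.54002707 -0.24034919  0.036     ] 0.1193648801868599 -1.4855080742727758
orange 16 259.5 164.0 [ 0.69846149 -0.244534    0.045     ]
```

Request:
servo_tool(moves=[0.1,0.22,0,0,0,-2,0.0854,0.1,0.22,0,0,0,-2,0.0854,0.1,0.22,0,0,0,-2,0.0854,0.1,0.22,0,0,0,-2,0.0854,0.2,0.44,0,0,0,-4,0.0854,0.2,0.44,0,0,0,-4,0.0854,0.2,0.44,0,0,0,-4,0.0854,0.2,0.44,0,0,0,-6.2,0.0854,0.268,0.579,-0.05,0,0,-6.2,0.0854,0.268,0.579,-0.05,0,0,-6.2,0.0854,0.268,0.579,-0.05,0,0,-6.2,0.0854,0.268,0.579,-0.05,0,0,-6.2,0.0854])

```text
time_s: 1.3
ee_pos: [0.5314, -0.0156, 0.1898]
ee_rot: [0.696, 0.126, -0.696, 0.126]
wrist_force: [2.3, -0.1, -0.7]
grip_width: 0.085
```

Request:
servo_tool(moves=[0,0,0,0,0,0,0.0854,0,0,0,0,0,0,0.0854,0,0,0,0,0,0,0.0854])

```text
time_s: 1.6
ee_pos: [0.5308, -0.0186, 0.1901]
ee_rot: [-0.696, -0.125, 0.696, -0.126]
wrist_force: [-0.4, -0.4, -0.5]
grip_width: 0.0852
```

Run:
```python
from m import *
import pickle
c=cams.read_camera("wrist"); pickle.dump(c,open("c1.pkl","wb")); cv2.imwrite("pics/w1.png",c["img"])
o=env.get_obs(); print(o["ee_pos"],o["q"],R.from_quat(o["ee_rot"]).as_matrix().round(3),c["eye"],att(c).round(2),o["wrist_force"])
print("handle guess px",proj(c,(0.549,0.021,0.055)))
```

```text
[ 0.53083036 -0.01895035  0.19029506] [ 0.4257345   0.19529956 -0.53110251  1.74168875  0.10515213  1.23283446
 -1.3464984 ] [[-0.     0.349 -0.937]
 [-0.001 -0.937 -0.349]
 [-1.     0.001  0.   ]] [0.60374197 0.0082039  0.33229091] [[ 0.35  0.89  0.28]
 [-0.94  0.33  0.1 ]
 [ 0.   -0.3   0.95]] [-0.26484651  0.19132673  0.68826654]
handle guess px (np.float64(219.3947323921485), np.float64(154.38872610643142))
```

View pics/w1.png

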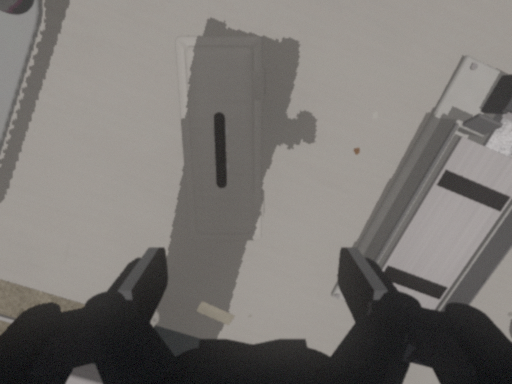

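The wrist view shows the handle from (219,113) to (222,187), close to where I predicted it. The carrier is on the right.

Run:
```python
from m import *
import pickle
c=pickle.load(open("c1.pkl","rb"))
h=blob(c,205,100,238,200,thr=45)[0]; e=[ray(c,*p,0.054) for p in ends(h[1])]
d=e[1]-e[0]; print("handle",(e[0]+e[1])/2,np.linalg.norm(d),np.degrees(np.arctan2(d[1],d[0])),h[2],ends(h[1]))
for t,(q) in (("s1",(435,165,512,215)),("s2",(380,260,450,300))):
    h=blob(c,*q,thr=60)[0]; print(t,ray(c,*h[0],.036),h[2],h[0])
```

```text
handle [0.54627298 0.01909036 0.054     ] 0.01635139114561082 -161.46278952514163 59 (array([220.5, 149. ]), array([220.5, 166. ]))
s1 [ 0.60269308 -0.21424885  0.036     ] 138 [452.08620834 181.53448105]
s2 [ 0.47991167 -0.23662325  0.036     ] 1022 [412.  283.5]
```

Run:
```python
from m import *
import pickle
c=pickle.load(open("c1.pkl","rb"))
for t in(50,60,70):
    h=blob(c,200,95,240,205,thr=t)[0]; E=ends(h[1]); e=[ray(c,*p,0.054) for p in E]
    d=e[1]-e[0]; print(t,(e[0]+e[1])/2,np.linalg.norm(d),np.degrees(np.arctan2(d[1],d[0])),h[2],E)
    h=blob(c,435,165,512,215,thr=t)[0]; E=ends(h[1]);print(ray(c,*h[0],.036),[ray(c,*p,.036)[:2].round(3) for p in E])
```

```text
50 [0.55179346 0.02138824 0.054     ] 0.0682959513991431 -159.20151912864205 556 (array([218.55910492, 113.97764206]), array([221.44089508, 186.02237701]))Traceback (most recent call last):
  File "<stdin>", line 7, in <module>
IndexError: list index out of range
```

Request:
servo_tool(moves=[0.021,0.04,0,0,0,0.4,0.0854,0.021,0.04,-0.03,0,0,0.4,0.0854,0.021,0.04,-0.06,0,0,0.4,0.0854,0.021,0.04,-0.09,0,0,0.4,0.0854,0.021,0.04,-0.11,0,0,0.4,0.0854,0.021,0.04,-0.11,0,0,0.4,0.0854,0.021,0.04,-0.11,0,0,0.4,0.0854])

```text
time_s: 2.35
ee_pos: [0.5523, 0.0217, 0.081]
ee_rot: [0.696, 0.128, -0.695, 0.128]
wrist_force: [-0.9, 0.0, 0.4]
grip_width: 0.0855
```

Run:
```python
from m import *
c=cams.read_camera("wrist"); cv2.imwrite("pics/w2.png",c["img"])
o=env.get_obs(); M=R.from_quat(o["ee_rot"]).as_matrix();print(o["ee_pos"],np.degrees(np.arctan2(M[1,1],M[0,1])),M[:,0].round(4),o["wrist_force"])
```

```text
[0.55283176 0.02195055 0.08163343] -69.12743458565386 [ 1.8e-03 -3.0e-04 -1.0e+00] [ 0.56955578 -0.52577151  0.49110612]
```

View pics/w2.png

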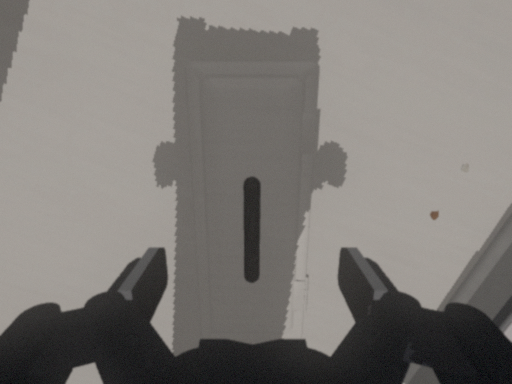

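The handle at (252,230) is centred between the fingers and lines up with them.

Request:
servo_tool(moves=[0,0,-0.015,0,0,0,0.0854,0,0,-0.03,0,0,0,0.0854,0,0,-0.04,0,0,0,0.06,0,0,-0.041,0,0,0,0.03,0,0,-0.041,0,0,0,0.0,0,0,-0.041,0,0,0,0.0,0,0,-0.041,0,0,0,0.0,0,0,-0.041,0,0,0,0.0,0,0,-0.041,0,0,0,0.0,0,0,-0.041,0,0,0,0.0])

```text
time_s: 3.4
ee_pos: [0.5526, 0.0227, 0.0399]
ee_rot: [0.696, 0.128, -0.695, 0.129]
wrist_force: [-0.9, -0.4, 5.5]
grip_width: 0.0077
```

Request:
servo_tool(moves=[0,0,0.002,0,0,0,0.0,0,0,0.006,0,0,0,0.0,0,0,0.015,0,0,0,0.0,0,0,0.025,0,0,0,0.0,0,0,0.03,0,0,0,0.0,0,0,0.03,0,0,0,0.0,0,0,0.03,0,0,0,0.0])

```text
time_s: 4.1
ee_pos: [0.5521, 0.0226, 0.0693]
ee_rot: [0.695, 0.128, -0.695, 0.129]
wrist_force: [0.9, 0.3, -4.6]
grip_width: 0.0084
```

Run:
```python
from m import *
w=cams.read_camera("wrist"); s=cams.read_camera("scene"); cv2.imwrite("pics/w3.png",np.hstack([w["img"][:, 80:430],cv2.resize(s["img"][180:330,100:300],(450,384))[:, :450]]))
o=env.get_obs(); M=R.from_quat(o["ee_rot"]).as_matrix();print(o["ee_pos"],np.degrees(np.arctan2(M[1,1],M[0,1])),M[:,0].round(4),o["wrist_force"],o["wrist_torque"],o["grip_width"])
```

```text
[0.55179361 0.02260341 0.06888516] -69.056150416034 [-5.e-04 -1.e-04 -1.e+00] [ 0.27642744  0.7589378  -3.75674732] [-0.02732628  0.00099095 -0.00579232] 0.00808836062722879
```

View pics/w3.png

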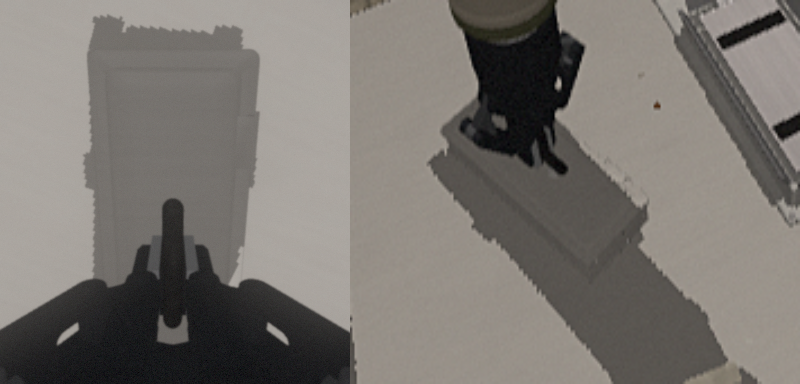

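The case is held level. The grip is near the middle of the handle, and the case is about 29 mm up.

Request:
servo_tool(moves=[0,0,0.02,0,0,0,0.0,0,0,0.045,0,0,0,0.0,-0.001,-0.01,0.065,0,0,-1,0.0,-0.002,-0.03,0.07,0,0,-3,0.0,-0.003,-0.06,0.07,0,0,-6,0.0,-0.004,-0.09,0.07,0,0,-9,0.0,-0.005,-0.12,0.07,0,0,-12,0.0,-0.006,-0.15,0.07,0,0,-15,0.0,-0.007,-0.18,0.07,0,0,-17,0.0,-0.008,-0.21,0.07,0,0,-19,0.0,-0.009,-0.235,0.07,0,0,-20.5,0.0,-0.01,-0.25,0.07,0,0,-21.2,0.0])

```text
time_s: 5.4
ee_pos: [0.5412, -0.2307, 0.1386]
ee_rot: [-0.707, 0.003, 0.707, 0.003]
wrist_force: [-0.2, 0.1, -3.7]
grip_width: 0.008
```

Request:
servo_tool(moves=[0,-0.007,0,0,0,-0.3,0.0,0,-0.012,0,0,0,-0.5,0.0,0,-0.012,0,0,0,-0.5,0.0,0,-0.012,0,0,0,-0.5,0.0])

```text
time_s: 5.8
ee_pos: [0.5425, -0.238, 0.1393]
ee_rot: [0.707, -0.004, -0.707, -0.004]
wrist_force: [-0.3, 0.2, -2.9]
grip_width: 0.008
```

Run:
```python
from m import *
import pickle
a={n:cams.read_camera(n) for n in("top","wrist","scene")}; pickle.dump(a,open("c4.pkl","wb"))
t=cv2.resize(a["top"]["img"][130:290,220:320],None,fx=3.6,fy=3.6,interpolation=cv2.INTER_CUBIC)
cv2.imwrite("pics/tw4.png",np.hstack([cv2.resize(t,(340,384))[:, :288],a["wrist"]["img"]]))
o=env.get_obs(); M=R.from_quat(o["ee_rot"]).as_matrix();print(o["ee_pos"],np.degrees(np.arctan2(M[1,1],M[0,1])),M[:,0].round(4),o["wrist_force"],o["grip_width"],o["time_s"])
```

```text
[ 0.54233335 -0.2383784   0.13931187] -90.66844161390355 [ 2.e-04  1.e-04 -1.e+00] [ 0.33310885 -1.07433141 -4.14779521] 0.008375096469537394 5.95
```

View pics/tw4.png

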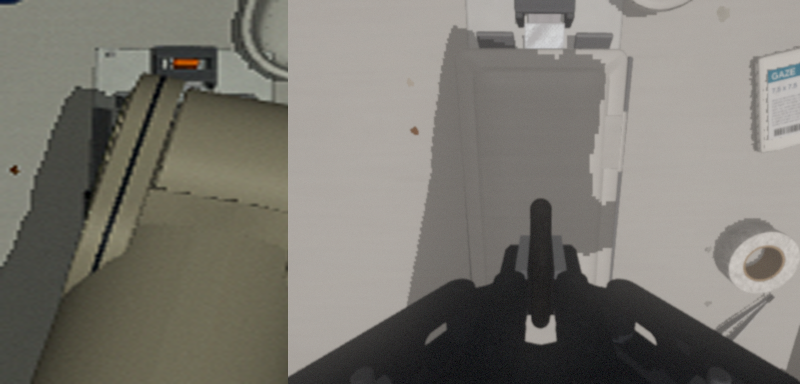

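Over the carrier, the wrist view shows the case squarely below the tool. Its far edge is at row 50, and the housing is centred at about column 257. Next I check those points in numbers.

Run:
```python
from m import *
import pickle
a=pickle.load(open("c4.pkl","rb")); c=a["wrist"]
print("housing L,R",ray(c,228,12,.05),ray(c,286,12,.05), "pale tongue bit",ray(c,238,30,.036),ray(c,276,30,.036))
print("case far-left/right lid corner z.135",ray(c,175,55,.135),ray(c,338,55,.135))
print("handle far end (253,199)",ray(c,253,199,.153))
# expected projections if case centred at TCP
p=np.array([.5424,-.2384]);
for dx,dy,z in((.103,.0415,.135),(.103,-.0415,.135),(.103,.0415,.099),(.103,-.0415,.099),(.031,0,.153)): print(dx,dy,z,np.round(proj(c,(p[0]+dx,p[1]+dy,z)),1))
hsv=cv2.cvtColor(a["top"]["img"],cv2.COLOR_BGR2HSV); v,u=np.nonzero(cv2.inRange(hsv,(5,150,90),(18,255,255))&1); k=(u>260)&(u<290); print(u[k].mean(),v[k].mean(),ray(a["top"],u[k].mean(),v[k].mean(),.045))
cv2.imwrite("pics/w4c.png",cv2.resize(c["img"][0:130,140:380],None,fx=3.3,fy=3.3,interpolation=cv2.INTER_CUBIC))
```

```text
housing L,R [ 0.6801726  -0.22272796  0.05      ] [ 0.67966879 -0.26278675  0.05      ] pale tongue bit [ 0.6719598  -0.22876149  0.036     ] [ 0.67160437 -0.25704656  0.036     ]
case far-left/right lid corner z.135 [ 0.6412727  -0.20390878  0.135     ] [ 0.64034291 -0.27799405  0.135     ]
handle far end (253,199) [ 0.57785671 -0.23858231  0.153     ]
0.103 0.0415 0.135 [158.6  45.2]
0.103 -0.0415 0.135 [343.1  42.6]
0.103 0.0415 0.099 [177.9  57. ]
0.103 -0.0415 0.099 [324.4  55. ]
0.031 0 0.153 [252.7 208.1]
274.0 155.5 [ 0.69916363 -0.24254655  0.045     ]
```

View pics/w4c.png

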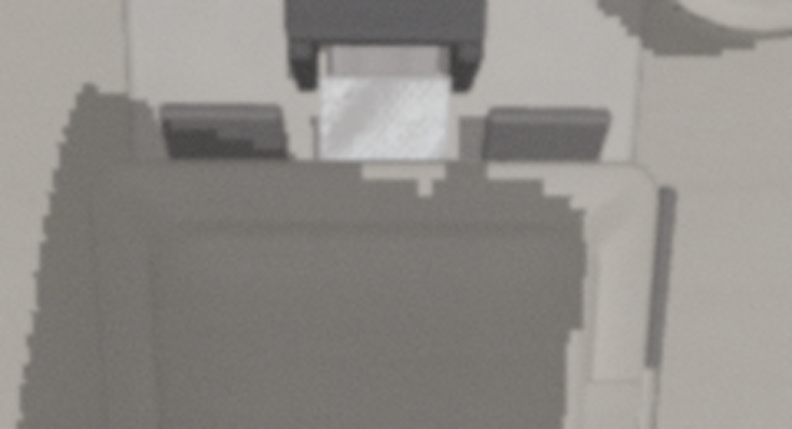

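The case is about 1 mm off the platform's centre in x and about aligned in y, with yaw matching within 1°. I lower it in steps.

Request:
servo_tool(moves=[-0.001,0,-0.015,0,0,0,0.0,-0.001,0,-0.03,0,0,0,0.0,-0.001,0,-0.042,0,0,0,0.0,-0.001,0,-0.05,0,0,0,0.0,-0.001,0,-0.055,0,0,0,0.0,-0.001,0,-0.058,0,0,0,0.0,-0.001,0,-0.06,0,0,0,0.0,-0.001,0,-0.062,0,0,0,0.0,-0.001,0,-0.063,0,0,0,0.0,-0.001,0,-0.063,0,0,0,0.0])

```text
time_s: 6.95
ee_pos: [0.5411, -0.2394, 0.0763]
ee_rot: [0.707, -0.005, -0.707, -0.005]
wrist_force: [-0.5, 0.2, -2.8]
grip_width: 0.0082
```

Request:
servo_tool(moves=[0,0,-0.001,0,0,0,0.0,0,0,-0.002,0,0,0,0.0,0,0,-0.002,0,0,0,0.0,0,0,-0.002,0,0,0,0.0])

```text
time_s: 7.35
ee_pos: [0.5413, -0.2394, 0.0746]
ee_rot: [0.707, -0.005, -0.707, -0.005]
wrist_force: [-0.5, 0.6, 2.0]
grip_width: 0.0078
```

Run:
```python
from m import *
import time
w=cams.read_camera("wrist"); s=cams.read_camera("scene"); cv2.imwrite("pics/w5.png",np.hstack([w["img"][:300,90:420],cv2.resize(s["img"][150:270,230:350],(300,300))]))
o=env.get_obs(); print(o["ee_pos"],o["wrist_force"],o["wrist_torque"],o["grip_width"],o["time_s"])
```

```text
[ 0.54131815 -0.23937046  0.07451098] [-0.82809688  1.49759265  1.34965341] [ 0.09785684  0.11302608 -0.02263481] 0.008088523966599618 7.45
```

View pics/w5.png

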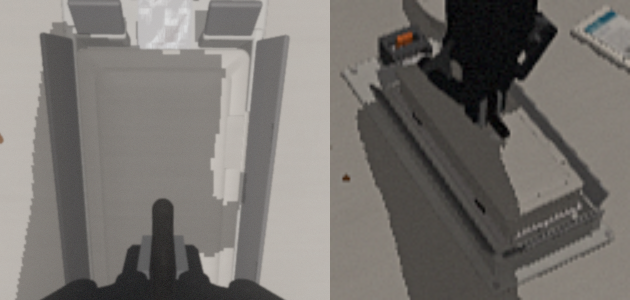

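The case sits inside the lips with even margins, and the wrist force has gone from −4 N to about +2 N, so the platform is carrying it. I let it settle freely, then grip it again to press straight down.

Request:
servo_tool(moves=[0,0,0,0,0,0,0.03,0,0,0,0,0,0,0.03,0,0,0,0,0,0,0.03,0,0,0,0,0,0,0.03,0,0,0,0,0,0,0.0,0,0,0,0,0,0,0.0,0,0,0,0,0,0,0.0,0,0,0,0,0,0,0.0,0,0,0,0,0,0,0.0])

```text
time_s: 8.35
ee_pos: [0.5411, -0.2393, 0.0742]
ee_rot: [0.707, -0.005, -0.707, -0.005]
wrist_force: [0.3, -0.4, -0.0]
grip_width: 0.0079
```

Request:
servo_tool(moves=[0,0,-0.002,0,0,0,0.0,0,0,-0.004,0,0,0,0.0,0,0,-0.006,0,0,0,0.0,0,0,-0.008,0,0,0,0.0,0,0,-0.01,0,0,0,0.0,0,0,-0.012,0,0,0,0.0,0,0,-0.013,0,0,0,0.0,0,0,-0.013,0,0,0,0.0])

```text
time_s: 9.15
ee_pos: [0.5411, -0.2394, 0.0616]
ee_rot: [0.707, -0.005, -0.707, -0.005]
wrist_force: [-3.1, 0.8, 7.6]
grip_width: 0.0081
```

Request:
servo_tool(moves=[0,0,-0.001,0,0,0,0.0,0,0,-0.002,0,0,0,0.0,0,0,-0.003,0,0,0,0.0,0,0,-0.004,0,0,0,0.0,0,0,-0.005,0,0,0,0.0,0,0,-0.005,0,0,0,0.0])

```text
time_s: 9.75
ee_pos: [0.5411, -0.2394, 0.0567]
ee_rot: [0.707, -0.005, -0.707, -0.005]
wrist_force: [-2.6, 1.2, 8.3]
grip_width: 0.008
```

Request:
servo_tool(moves=[0,0,0.001,0,0,0,0.0,0,0,0.002,0,0,0,0.0,0,0,0.003,0,0,0,0.0,0,0,0.003,0,0,0,0.0])

```text
time_s: 10.15
ee_pos: [0.5411, -0.2393, 0.0591]
ee_rot: [0.707, -0.005, -0.707, -0.005]
wrist_force: [-0.4, 0.5, 1.2]
grip_width: 0.0082
```

The force drops from 8.3 N to 1.2 N on easing up 2.4 mm, so the catch is holding the platform. I release and retreat.

Request:
servo_tool(moves=[0,0,0,0,0,0,0.04,0,0,0,0,0,0,0.04,0,0,0,0,0,0,0.04,0,0,0,0,0,0,0.04,0,0,0.02,0,0,0,0.04,0,0,0.05,0,0,0,0.04,0,0,0.1,0,0,0,0.04,0,0,0.15,0,0,0,0.04,-0.05,0.05,0.19,0,0,0,0.04,-0.09,0.09,0.19,0,0,0,0.04,-0.11,0.12,0.19,0,0,0,0.04,-0.11,0.12,0.19,0,0,0,0.04])

```text
time_s: 11.35
ee_pos: [0.4294, -0.1164, 0.2501]
ee_rot: [0.707, -0.004, -0.707, -0.003]
wrist_force: [1.0, 0.1, -0.8]
grip_width: 0.0399
```

Run:
```python
from m import *
import pickle
a={n:cams.read_camera(n) for n in("top","wrist","scene")}; pickle.dump(a,open("c6.pkl","wb"))
cv2.imwrite("pics/f6.png",np.hstack([cv2.resize(a["scene"]["img"][110:260,200:400],(400,300),interpolation=cv2.INTER_CUBIC),cv2.resize(a["wrist"]["img"],(400,300))]))
o=env.get_obs(); print(o["ee_pos"],o["wrist_force"],o["grip_width"],o["time_s"])
```

```text
[ 0.43092097 -0.1188855   0.24991533] [ 1.08286152 -1.32390666 -0.51161635] 0.04032759581664739 11.5
```

View pics/f6.png

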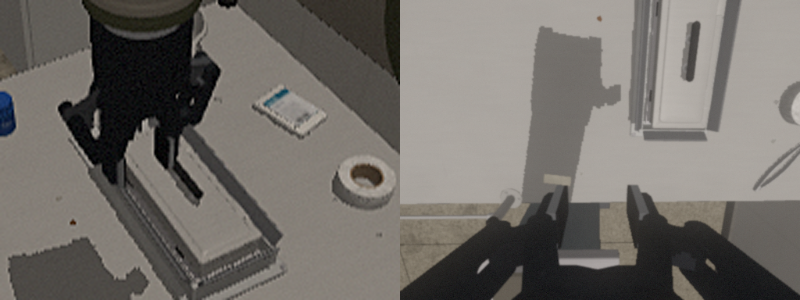

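Run:
```python
from m import *
import pickle
a=pickle.load(open("c6.pkl","rb"))
w,s=a["wrist"],a["scene"]
hw=blob(w,355,20,385,115,thr=60)[0]; print("wrist",ends(hw[1]),hw[2])
for z in(.072,.087):
    e=[ray(w,*p,z) for p in ends(hw[1])]; d=e[1]-e[0]
    near=min(e,key=lambda p:p[0]); print(z,"mid",((e[0]+e[1])/2).round(4),"len",np.linalg.norm(d).round(4),np.degrees(np.arctan2(d[1],d[0])),"near end in scene px",np.round(proj(s,near),1))
t=a["top"]; g=t["img"].max(2); m=(g[200:260,255:295]<55); v,u=np.nonzero(m); print("top dark",len(u))
g=s["img"].max(2)[185:215,285:308]; print(g[:, ::1].tolist() if 0 else [(185+i,np.nonzero(r<60)[0]+285) for i,r in enumerate(g) if (r<60).any()])
```

```text
Traceback (most recent call last):
IndexError: list index out of range
```

Run:
```python
from m import *
import pickle
a=pickle.load(open("c6.pkl","rb"))
w,s=a["wrist"],a["scene"]
hw=blob(w,358,20,388,115,thr=105)[0]; print("wrist",ends(hw[1]),hw[2])
for z in(.072,.087):
    e=[ray(w,*p,z) for p in ends(hw[1])]; d=e[1]-e[0]
    near=min(e,key=lambda p:p[0]); print(z,"mid",((e[0]+e[1])/2).round(4),"len",np.linalg.norm(d).round(4),np.degrees(np.arctan2(d[1],d[0])),"near end in scene px",np.round(proj(s,near),1))
g=s["img"].max(2)[195:218,285:308]; print([(195+i,(np.nonzero(r<60)[0]+285)[[0,-1]].tolist()) for i,r in enumerate(g) if (r<60).any()])
```

```text
wrist (array([378.30769157,  27.53846121]), array([368.86153817, 103.10769653])) 785
0.072 mid [ 0.5402 -0.2383  0.072 ] len 0.07 178.64369317313452 near end in scene px [298.5 207.9]
0.087 mid [ 0.5386 -0.2326  0.087 ] len 0.0668 178.64369317313452 near end in scene px [296.7 204.4]
[(195, [287, 307]), (196, [288, 307]), (197, [289, 293]), (198, [290, 294]), (199, [290, 295]), (200, [291, 296]), (201, [292, 297]), (202, [293, 297]), (203, [293, 298]), (204, [294, 299]), (205, [295, 300]), (206, [296, 300]), (207, [297, 300]), (208, [297, 300]), (209, [298, 299])]
```

The handle's near end is at (298.5,209) in the scene view. That matches the latched height, where I expect (298.5,207.9), and not the raised one at (296.7,204.4).

```bash
python3 -c "
from cell import env; print(env.finish_job())"
```

```text
the job is handed in; nothing more can be done
None
```

I set the case down flat on the raised platform and let go of it briefly. I then gripped the handle again, pressed straight down until the catch held, released, backed the arm away and handed the job in at about 11.5 s. The hand-in gave no verdict.

- **Catch:** Pressing took about 8 N. The force fell to about 1 N when I eased up 2.4 mm, so the catch is holding the platform. I did not see the bolt directly in the last picture.
- **Height:** Comparing the handle in the wrist and scene cameras after release gives the latched height, not the raised one.
- **Position:** The case is within about 2 mm of the platform's centre, and its length is within about 1° of the carrier's.
- **Clearance:** Nothing was touching the robot when I handed in. The last picture shows the jar, gauze pack and tape undisturbed; the vial was out of view. I did not re-measure any of them, and the arm never came close to them.
- **Small disagreements:** The fingers read about 8 mm on the 10.4 mm bar, though the hold was firm. The cameras disagreed by 2 to 6 mm at first, which the close wrist view settled.

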